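# Find the through-bore, pin it and wedge the heat-sink block tight

### The arm

A 7-joint arm with a two-finger parallel gripper is mounted at the origin on the work surface. World frame = base frame: x ahead of the robot, y to its left, z up, the work surface at z = 0. Lengths are in m, angles in degrees, forces in N, time in s.
With the tool pointing down it reaches from about 0.425 to 1.025 m from the base axis. Payload 9.4 kg.
Tool frame: the origin (TCP) lies at the very end of the fingers, on their centre line; the grasp point (between the pads) lies 19 mm behind it; z points along the fingers, y is the line along which they close (so a half turn about z gives the same grasp; the last joint's range is limited). The gripper opens to 93 mm and grips with 3 to 60 N. Pads are 15 mm wide; open, the fingers measure 128 mm over their backs; the gripper's body (75 mm by 188 mm) begins 65 mm behind the grasp point.
Start: joints at [-74.066, 34.337, -0.143, 91.639, 0.103, 54.024, -4.572], TCP at [0.252, 0.68, 0.219] pointing down, gripper open.
Joint ranges: [-147.43, 147.43], [-19.82, 112.94], [-74.19, 73.91], [6.32, 146.72], [-59.91, 239.91], [6.04, 106.73], [-150.56, 150.56]. Speed limits (degrees/s): [127.2, 127.2, 172.46, 172.46, 180, 180, 180].

### API

Orientations are given as a 3x3 rotation matrix whose columns are the frame's x, y, z axes.
In Python, from plant import bot gives the robot as it stands. The module is installed in compiled form; this text tells all that it offers.
- The arm moves only by the tool send_rows, never from a script. Its argument "plan" is a list of rows, each a list of 3 entries, a list of its own where there are three numbers: the turn, a rotation vector about the tool's x, y, z in degrees, then the shift along the tool's x, y, z in cm, then the closure, from 0 (fully open) to 1 (shut). In form: [[[rx, ry, rz], [dx, dy, dz], grip], ...]. A call has 1 to 8 rows; each row is the pose to reach, as a shift and turn from the pose commanded when the call began, along the tool's axes at that moment; what a row does not reach only later rows make up. A row lasts 1/10 s, in which the tool goes at most 50 mm and 8.59 degrees, less where a joint would pass 70% of its speed; a pose out of reach is approached as far as the arm can. A call with a gripper value outside its range is refused whole. The fingers move at their own pace and stop on an object; "force" is the grip in N (left out, the last holds). Time passes only in rows, so rows that repeat a pose let the fingers close. It gives the time, the measured TCP pose, the force, the opening and the grip force at its end, in the units of the state.
- bot.read_state(): the state, without advancing time (a new reading comes with each control period).
- bot.read_camera(name): name is "scene" or "top" or "wrist"; returns a dict with "pixels" (400x640x3 uint8, red, green, blue), "fx", "fy", "cx", "cy" (pixels), "R" (3x3) and "t" (3): a world point X has camera coordinates R X + t; the wrist camera has in their place "tool_from_camera" (4x4, takes a point from camera to tool coordinates, whose origin is the TCP and whose axes are the flange's). Camera axes: x right, y down, z forward; pixel columns grow to the right and rows downward; lengths in m; the calibration is good to about 2 mm. A picture is of the moment at which its call begins: read the wrist's pose just before it. There is no depth.
- bot.finish_job(): hands the job in; it is judged then, once.
The state is a dict: "time": time; "joint_positions": joint angles; "qvel": joint speeds; "joint_efforts": joint torques, N m; "ee_pos": TCP position; "eef_rot": TCP orientation; "contact_force": force on the tool from outside, world axes, zero at the start; "moment": the same for the moment, N m; "opening": finger opening in m; "gripper_force": force on a finger pad.
Only numpy, scipy, OpenCV 4.12 (cv2) and the standard library are available. Lean on these libraries where they do the work, as an engineer would, in place of code of your own. Each camera call takes 0.05 s, during which the arm holds its last target. There are 200 camera calls.

### The job

The aluminium heat-sink block on the jig has three bores that look alike, but only one goes right through. Probe them with the gauge pin to find it and leave the pin standing in that bore, collar down on the block; then drive the wooden wedge, thin end first, into the gap beside the block until the block is hard against the back fence and the wedge is jammed tight. Leave the other things on the bench where they are.

Things in the scene. Friction and masses are not known exactly. Their poses are not given: they have to be found in the camera images.
- jig: Fixed dark steel bed, 170 (x) x 270 (y) x 12 mm thick, origin at the centre of its underside. It carries the straight back fence (+x side, inner face at x = +50), the sliding block and the angled fence (-x side); fences are 40 mm tall. Their -y ends and the block's are level, at y = -40; the bed is bare from there to y = -135. The gap between block and angled fence is open above and at its -y end.
- slack (a joint): How far the aluminium block stands off the back fence, in m: 0 = hard against it, up to 0.009; at the start 2 to 6 mm. The block, 60 (x) x 160 (y) x 60 mm tall on the bed, slides only along jig x, with about 4 N of friction; it cannot lift or turn. The gap's mouth is 21 mm wide less this slack.
- bore_0 (a point): Centre of the mouth of the bore nearest the block's -y end, on the block's top face, 72 mm above the bench (z up; moves with the block). Each bore is upright, 17 mm across with a 1.5 mm chamfer. Two are blind, 38 mm deep; one goes right through, 60 mm down to the bed. Which one changes from run to run.
- bore_1 (a point): The same for the middle bore, 45 mm further along the block's +y.
- bore_2 (a point): The same for the bore 45 mm further still.
- gap_mouth (a point): Point fixed on the bed's top (12 mm above the bench), axes as the jig's, at the gap's mouth (-y end), where the block's -x face lies once the block is against the back fence. The gap runs from here along +y, on the -x side. The angled fence's face is 21 mm away (x = -21) here and 1 mm nearer for every 6 mm along +y. With the block home the wedge jams with its thin end 66 mm in.
- stand: Fixed dark wooden stand, 60 x 60 x 65 mm tall, origin at the centre of its underside, with an upright 18 mm hole from which the pin hangs by its collar at the start.
- pin_grip (a point): Steel gauge pin, upright, about 150 g: centre of its round handle (20 mm diameter, 50 mm long, z up along the pin), 86 mm above the tip and 31 mm above the collar's underside. Below the handle a collar, 24 mm diameter, 6 mm thick, then the shank, 12 mm diameter, 55 mm long. In the through-bore the collar comes down onto the block; in a blind bore it stops 17 mm short.
- pin_tip (a point): The pin's lower end, centre of the shank's foot; z axis up along the pin.
- wedge_tail (a point): Loose wooden wedge, about 90 g, 134 mm long, 45 mm tall, standing on the bench: centre of its parallel tail, half-way up (22.5 mm). x points along the wedge to the thin end. The tail is 24 mm wide (y), 50 mm long (x -25 to +25); then it tapers over 84 mm to 10 mm wide at x = +109. The -y face is straight all along (y = -12); all the taper, 1 in 6, is on the +y face.
- wedge_nose (a point): Lower corner of the wedge's thin end on its straight face: x = +109, y = -12, z = -22.5 mm from wedge_tail; same axes. In the gap the wedge's x points along jig +y, its straight face lies on the block, its sloping face on the angled fence, which has the same slope.
- multimeter: Bystander: orange multimeter lying flat, 190 x 90 x 45 mm; origin at the centre of its underside.
- breadboard: Bystander: white breadboard lying flat, 165 x 55 x 15 mm; origin at the centre of its underside.
- screwdriver: Bystander: screwdriver lying on the bench.
- capacitor: Bystander: yellow capacitor standing upright, 44 mm diameter, 71 mm tall; origin at the centre of its underside.

How it is judged (in metres and radians):
On the way, in this order (a step that is already met when the one before it is completed fails the run):
1. the pin stands, let go, in the through-bore with its collar down on the block (((horizontal distance between pin_tip and bore_0 below 0.007 m and z of pin_tip in the frame of bore_0 below -0.05 m) or (horizontal distance between pin_tip and bore_1 below 0.007 m and z of pin_tip in the frame of bore_1 below -0.05 m) or (horizontal distance between pin_tip and bore_2 below 0.007 m and z of pin_tip in the frame of bore_2 below -0.05 m)) and angle between pin_tip's own z axis and vertical below 0.12 rad and contact force between the fingers and pin below 0.2 N), for 0.2 s.
2. the wedge is driven in and the block is hard against the back fence, squeezed by it (value of joint slack below 0.001 m and y of wedge_nose in the frame of gap_mouth above 0.062 m and z of wedge_nose in the frame of gap_mouth below 0.008 m and angle between wedge_nose's own z axis and vertical below 0.12 rad and contact force between wedge and slack above 1.5 N), for 0.1 s.
At the end, for the whole second after the job is handed in: Pin at least 50 mm down the through-bore, within 7 mm of its centre and 7 degrees of upright; wedge upright, within 8 mm of the bed, thin end at least 62 mm into the gap (it jams at 66); block within 1 mm of the back fence; pin and wedge at rest (((horizontal distance between pin_tip and bore_0 below 0.007 m and z of pin_tip in the frame of bore_0 below -0.05 m) or (horizontal distance between pin_tip and bore_1 below 0.007 m and z of pin_tip in the frame of bore_1 below -0.05 m) or (horizontal distance between pin_tip and bore_2 below 0.007 m and z of pin_tip in the frame of bore_2 below -0.05 m)) and angle between each of pin_tip, wedge_nose's own z axis and vertical below 0.12 rad and value of joint slack below 0.001 m and y of wedge_nose in the frame of gap_mouth above 0.062 m and z of wedge_nose in the frame of gap_mouth below 0.008 m and linear speed of wedge below 0.01 m/s and linear speed of pin below 0.02 m/s); the robot touches nothing.
It fails at once if the multimeter is moved more than 30 mm (distance of multimeter from where it was at the start of the episode above 0.03 m).
It fails at once if the breadboard is moved more than 30 mm (distance of breadboard from where it was at the start of the episode above 0.03 m).
It fails at once if the screwdriver is moved more than 30 mm (distance of screwdriver from where it was at the start of the episode above 0.03 m).
It fails at once if the capacitor is moved more than 30 mm (distance of capacitor from where it was at the start of the episode above 0.03 m).
It also fails if it takes over 67 s, if anything falls off the work surface, if the arm or the gripper's body presses on something with over 40 N, if the wrist force passes 120 N, or if a joint passes its speed limit or range.

## Working session

There is one attempt and no reset: what is moved stays moved. The work goes in short steps, Python scripts to look and compute and a tool call to move; the robot and the scene stay as the last step left them, time stands still between calls to the robot, and variables do not carry over. Pictures are saved under pics/ and viewed, at most 10 in all, crops included, and the job is handed in when it is done.

Besides the shell and the picture viewer there is one more tool, called after ">>>" by a JSON object that holds its "method" and its "body", one argument or row to a line. send_rows: Moves the arm, as the interface text tells. Its arguments: {"type":"object","properties":{"plan":{"type":"array"},"force":{"type":"number"}},"required":["plan"]}

```bash
mkdir -p pics; cat > h.py <<'E'
import numpy as np, cv2
from plant import bot
def snap(n,f=None):
    s=bot.read_state(); c=bot.read_camera(n)
    if 'R' in c: R=np.array(c['R']);t=np.array(c['t'])
    else:
        T=np.array(c['tool_from_camera']); Rw=np.array(s['eef_rot']);p=np.array(s['ee_pos'])
        Rc=Rw@T[:3,:3]; o=Rw@T[:3,3]+p; R=Rc.T; t=-R@o
    c['R'],c['t']=R,t
    im=cv2.cvtColor(np.array(c['pixels']),cv2.COLOR_RGB2BGR)
    if f: cv2.imwrite(f,im); np.savez(f+'.npz',R=R,t=t,k=[c['fx'],c['fy'],c['cx'],c['cy']])
    return im,c
def load(f):
    z=np.load(f+'.npz'); k=z['k']
    return dict(R=z['R'],t=z['t'],fx=k[0],fy=k[1],cx=k[2],cy=k[3])
def ray(c,u,v):
    d=np.array([(u-c['cx'])/c['fx'],(v-c['cy'])/c['fy'],1.]); return -c['R'].T@c['t'], c['R'].T@d
def onz(c,u,v,z):
    o,d=ray(c,u,v); return o+d*(z-o[2])/d[2]
def proj(c,X):
    q=c['R']@np.array(X)+c['t']; return [c['fx']*q[0]/q[2]+c['cx'],c['fy']*q[1]/q[2]+c['cy']]
def two(c1,p1,c2,p2):
    o1,d1=ray(c1,*p1);o2,d2=ray(c2,*p2)
    s=np.linalg.lstsq(np.c_[d1,-d2],o2-o1,rcond=None)[0]
    a=o1+s[0]*d1;b=o2+s[1]*d2; return (a+b)/2,np.linalg.norm(a-b)
E
python3 - <<'E'
from h import *
a,_=snap('top','pics/top.png');b,_=snap('scene','pics/scene.png')
s=bot.read_state();print(s['ee_pos'],np.round(s['eef_rot'],3),s['opening'],s['time'],s['contact_force'])
E
```

```text
[0.25171342 0.67946105 0.21784461] [[-0.938  0.347 -0.   ]
 [ 0.347  0.938 -0.001]
 [-0.    -0.001 -1.   ]] 0.0930528103231628 0.1 [-0.13024845  0.12223223  0.06237324]
```

View pics/top.png

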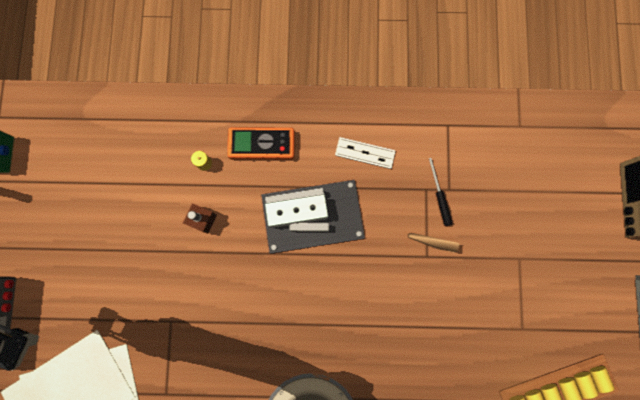

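View pics/scene.png

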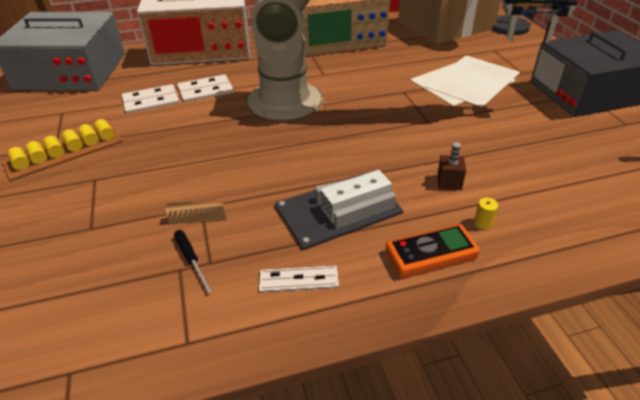

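The top view shows the pin in its stand at (194,215). The block's bores are at about (280,212), (296,210) and (312,207), and the bare bed lies to the right. The wedge runs from about (410,235), the thin end, to (461,246). The bystanders are all further up (+x), and the screwdriver is near the wedge at (440,190).

```bash
python3 - <<'E'
from h import *
np.set_printoptions(precision=4,suppress=True)
t=load('pics/top.png');s=load('pics/scene.png')
print('cam',-t['R'].T@t['t'],t['fx'])
for n,a,b in [('pintop',(193,215),(456,146)),('bore0',(312,207),(374,181)),('bore1',(296,210),(358,187)),('bore2',(280,212),(341,192))]:
    print(n,*two(t,a,s,b))
print('pin z.135',onz(t,193,215,.121))
for p in [(312,207),(280,212)]: print(onz(t,*p,.072))
im=cv2.imread('pics/top.png')
# wedge mask: lighter, less saturated than bench
for p in [(410,235),(461,246)]: print('wedge',onz(t,*p,.045))
for p in [(440,212),(432,160)]: print('sd',onz(t,*p,.01))
cv2.imwrite('pics/c.png',np.hstack([cv2.resize(im[195:255,180:240],None,fx=6,fy=6,interpolation=2)[:, :300],cv2.resize(im[195:255,395:475],None,fx=6,fy=6,interpolation=2)]))
z,c=snap('wrist');cv2.imwrite('pics/w0.png',z);print(c['tool_from_camera'],c['fx'],c['cx'],c['cy'])
E
```

```text
cam [ 0.395  -0.0291  1.3536] 479.5819121213282
pintop [0.5379 0.3168 0.1153] 0.0035782785051161727
bore0 [0.5805 0.0439 0.1013] 0.08073127438622879
bore1 [0.5627 0.0525 0.0678] 0.005099253335846646
bore2 [0.5492 0.0573 0.0473] 0.07712876473061403
pin z.135 [0.5365 0.3135 0.121 ]
[0.5704 0.0068 0.072 ]
[0.5551 0.0927 0.072 ]
wedge [ 0.5025 -0.2613  0.045 ]
wedge [ 0.4755 -0.3992  0.045 ]
sd [ 0.572  -0.3524  0.01  ]
sd [ 0.7217 -0.332   0.01  ]
[[ 0.0006 -0.9692 -0.2461  0.0672]
 [ 1.      0.0007 -0.0006  0.0006]
 [ 0.0008 -0.2461  0.9692 -0.1675]
 [ 0.      0.      0.      1.    ]] 359.4365709779876 318.7992976858066 197.80249321799545
```

View pics/w0.png

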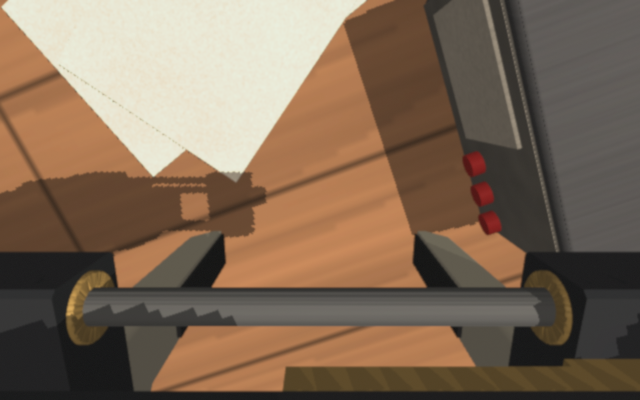

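The wrist view is clear: only papers and gripper parts in sight. Next I go above the pin.

>>> {"method": "send_rows", "body": {
  "plan": [
    [[0, 0, 8], [-4.5, -2.8, 0], 0],
    [[0, 0, 16], [-8.5, -5.3, 0], 0],
    [[0, 0, 24], [-12.5, -7.8, 0], 0],
    [[0, 0, 32], [-16.5, -10.2, 0], 0],
    [[0, 0, 40], [-20.5, -12.7, 0], 0],
    [[0, 0, 40], [-24.5, -15.1, 0], 0],
    [[0, 0, 40], [-28.5, -17.6, 0], 0],
    [[0, 0, 40], [-32, -19.8, 0], 0]
  ]
}}

```text
time: 0.95
ee_pos: [0.4844, 0.3808, 0.2186]
eef_rot: [[-0.494, 0.869, 0.0], [0.869, 0.494, -0.001], [-0.001, -0.0, -1.0]]
contact_force: [0.5, -0.2, 0.7]
opening: 0.0931
gripper_force: 0.0
```

```bash
cat >> h.py <<'E'
def go(p,yaw=None):
    "shift (cm, tool axes) and turn to bring TCP to p with tool x heading yaw (world deg), tool down"
    s=bot.read_state();R=np.array(s['eef_rot']);d=R.T@(np.array(p)-s['ee_pos'])*100
    h=np.degrees(np.arctan2(R[1,0],R[0,0]))
    print('at',np.round(s['ee_pos'],4),'head %.2f'%h,'tilt',np.round(R[:2,2],4),'t',round(s['time'],2),'op',round(s['opening'],4),'F',np.round(s['contact_force'],2))
    r=None if yaw is None else -((yaw-h+180)%360-180)
    print('shift',np.round(d,2),'rz',r)
E
python3 - <<'E'
from h import *
go([.537,.315,.22],120)
E
```

```text
at [0.4844 0.3808 0.2186] head 119.63 tilt [ 0.0002 -0.0005] t 0.95 op 0.0931 F [ 0.46 -0.24  0.72]
shift [-8.32  1.32 -0.14] rz -0.37241618118909514
```

>>> {"method": "send_rows", "body": {
  "plan": [
    [[0, 0, 0], [-4.2, 0.7, 0], 0],
    [[0, 0, 0], [-8.3, 1.3, 0], 0],
    [[0, 0, 0], [-8.3, 1.3, 0], 0],
    [[0, 0, 0], [-8.3, 1.3, 0], 0]
  ]
}}

```text
time: 1.35
ee_pos: [0.536, 0.3164, 0.2185]
eef_rot: [[-0.493, 0.87, -0.0], [0.87, 0.493, -0.0], [0.0, -0.0, -1.0]]
contact_force: [-1.3, -0.1, -0.4]
opening: 0.0927
gripper_force: 0.0
```

```bash
python3 - <<'E'
from h import *
go([.537,.315,.22],120)
snap('wrist','pics/w1.png')
E
```

```text
at [0.536  0.3164 0.2185] head 119.53 tilt [-0.0003 -0.0001] t 1.35 op 0.0927 F [-1.35 -0.11 -0.42]
shift [-0.17  0.02 -0.15] rz -0.4665019592481485
```

View pics/w1.png

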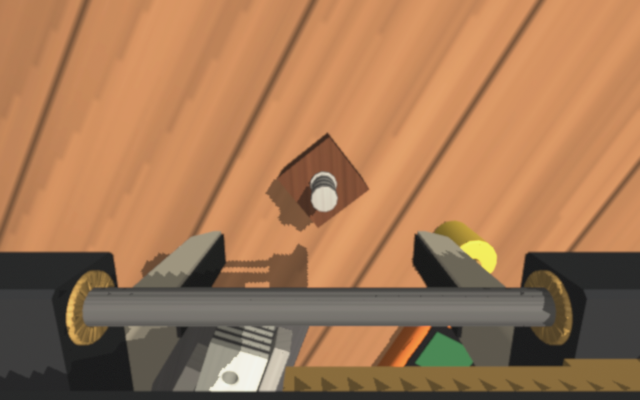

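The pin's handle top is at about (324,198). The capacitor at (480,257) is near the right finger, so I'll narrow the fingers before descending.

```bash
python3 - <<'E'
from h import *
im=cv2.imread('pics/w1.png'); g=im[170:225,300:350]
hsv=cv2.cvtColor(g,cv2.COLOR_BGR2HSV)
m=((hsv[...,1]<60)&(hsv[...,2]>150)).astype(np.uint8)
n,l,st,ce=cv2.connectedComponentsWithStats(m);i=1+st[1:,4].argmax();print(st[i],ce[i]+[300,170])
cs,_=cv2.findContours((l==i).astype(np.uint8),0,2);(x,y),r=cv2.minEnclosingCircle(cs[0]);x+=300;y+=170;print(x,y,r)
c=load('pics/w1.png');t=load('pics/top.png')
print('2view',two(c,(x,y),t,(193,215)))
P=onz(c,x,y,.121);print(P,'cap',onz(c,480,257,.071))
go([P[0],P[1],.079])
E
```

```text
[ 12  16  26  26 510] [324.03137255 198.44901961]
324.1470584869385 198.44117736816406 12.933588027954102
2view (array([0.53960772, 0.31638762, 0.11116491]), np.float64(0.003919603434030686))
[0.54021703 0.31855188 0.121     ] cap [0.70335358 0.33083654 0.071     ]
at [0.5351 0.3178 0.2184] head 119.67 tilt [-0.0007  0.0003] t 1.4 op 0.0932 F [-0.59 -0.02 -0.71]
shift [-0.19  0.49 13.94] rz None
```

>>> {"method": "send_rows", "body": {
  "plan": [
    [[0, 0, 0], [-0.2, 0.5, 3], 0.45],
    [[0, 0, 0], [-0.2, 0.5, 6], 0.45],
    [[0, 0, 0], [-0.2, 0.5, 9], 0.45],
    [[0, 0, 0], [-0.2, 0.5, 12], 0.45],
    [[0, 0, 0], [-0.2, 0.5, 13.9], 0.45],
    [[0, 0, 0], [-0.2, 0.5, 13.9], 0.45],
    [[0, 0, 0], [-0.2, 0.5, 13.9], 1],
    [[0, 0, 0], [-0.2, 0.5, 13.9], 1]
  ],
  "force": 25
}}

```text
time: 2.2
ee_pos: [0.5411, 0.3192, 0.0808]
eef_rot: [[-0.496, 0.868, 0.001], [0.868, 0.496, 0.001], [0.0, 0.002, -1.0]]
contact_force: [0.5, -0.6, -0.3]
opening: 0.0396
gripper_force: 0.0
```

>>> {"method": "send_rows", "body": {
  "plan": [
    [[0, 0, 0], [0, 0, 0], 1],
    [[0, 0, 0], [0, 0, 0], 1],
    [[0, 0, 0], [0, 0, 0], 1]
  ]
}}

```text
time: 2.5
ee_pos: [0.541, 0.3182, 0.0805]
eef_rot: [[-0.495, 0.869, 0.001], [0.869, 0.495, 0.001], [0.0, 0.001, -1.0]]
contact_force: [-1.8, -0.4, 5.9]
opening: 0.0195
gripper_force: 25.0
```

>>> {"method": "send_rows", "body": {
  "plan": [
    [[0, 0, 0], [0, 0, -3], 1],
    [[0, 0, 0], [0, 0, -7], 1],
    [[0, 0, 0], [0, 0, -11], 1],
    [[0, 0, 0], [-2, -0.9, -13], 1],
    [[0, 0, 5], [-6, -2.6, -13], 1],
    [[0, 0, 10], [-10, -4.4, -13], 1],
    [[0, 0, 15], [-14, -6.1, -13], 1],
    [[0, 0, 19.7], [-18, -7.9, -13], 1]
  ]
}}

```text
time: 3.3
ee_pos: [0.5613, 0.1209, 0.2099]
eef_rot: [[-0.17, 0.985, 0.0], [0.985, 0.17, 0.0], [0.0, 0.001, -1.0]]
contact_force: [1.5, 0.8, -1.0]
opening: 0.0193
gripper_force: 25.0
```

```bash
python3 - <<'E'
from h import *
go([.580,-.048,.21],100)
E
```

```text
at [0.5613 0.1209 0.2099] head 99.78 tilt [0.0005 0.0003] t 3.3 op 0.0193 F [ 1.52  0.8  -1.01]
shift [-1.697e+01 -1.020e+00 -1.000e-02] rz -0.2199583897539128
```

>>> {"method": "send_rows", "body": {
  "plan": [
    [[0, 0, 0], [-4.5, -0.3, 0], 1],
    [[0, 0, 0], [-9, -0.5, 0], 1],
    [[0, 0, 0], [-13.5, -0.8, 0], 1],
    [[0, 0, 0], [-17, -1, 0], 1],
    [[0, 0, 0], [-17, -1, 0], 1],
    [[0, 0, 0], [-17, -1, 0], 1]
  ]
}}

```text
time: 3.9
ee_pos: [0.5807, -0.0475, 0.2097]
eef_rot: [[-0.171, 0.985, -0.0], [0.985, 0.171, 0.0], [0.0, -0.0, -1.0]]
contact_force: [-0.4, 0.0, -1.4]
opening: 0.0193
gripper_force: 25.0
```

```bash
python3 - <<'E'
from h import *
snap('wrist','pics/w2.png')
go([.580,-.048,.21],100)
E
```

```text
at [ 0.5807 -0.0461  0.2096] head 99.97 tilt [-0.0003  0.0006] t 3.95 op 0.0195 F [ 0.41  1.18 -1.61]
shift [-0.18 -0.1  -0.04] rz -0.034880198007897434
```

View pics/w2.png

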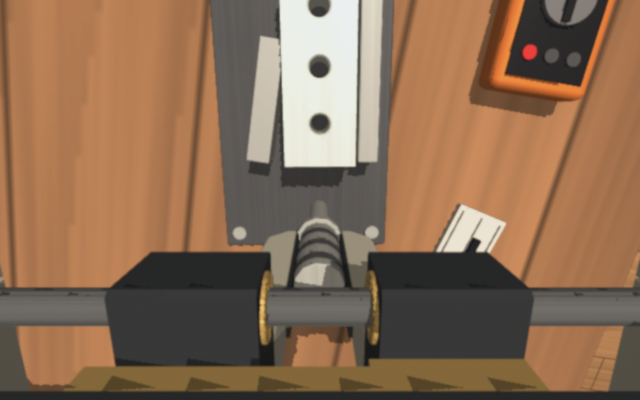

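Bores 0, 1 and 2 are at (319,123), (319,67) and (319,5). The pin tip is near (319,205), and the block's -y end is at row 167.

```bash
python3 - <<'E'
from h import *
np.set_printoptions(precision=4,suppress=True)
im=cv2.imread('pics/w2.png');c=load('pics/w2.png');g=cv2.cvtColor(im,cv2.COLOR_BGR2GRAY)
m=(g<110).astype(np.uint8);m[:, :290]=0;m[:,350:]=0;m[160:]=0
n,l,st,ce=cv2.connectedComponentsWithStats(m)
B=[]
for i in range(1,n):
    if st[i,4]>80:
        P=onz(c,*ce[i],.072);x,y,w,h,_=st[i];P2=onz(c,x+(w-1)/2,y+(h-1)/2,.072);print(st[i],ce[i],P,P2);B.append(P2)
# height check from spacing & second view
t=load('pics/top.png');print('2v',two(c,(319.3,123),t,(312,207)))
if len(B)>2:
    d=B[-2]-B[-1];print('sp',np.linalg.norm(d),'head',np.degrees(np.arctan2(d[1],d[0])))
s=bot.read_state();p=s['ee_pos']
# pin tip rows
R=np.array(s['eef_rot']);print('tip exp',proj(c,p+R@[0,0,.0705]), 'lens', [proj(c,p+R@[dx,dy,.0705]) for dx,dy in((.006,0),(0,.006),(0,-.006))])
print(g[192:215,319]); print(g[206,300:340])
# block edges at z=.072
for v in (80,150):
    r=np.where(g[v,260:380]>200)[0]+260; print(v,r.min(),r.max(),onz(c,r.min(),v,.072),onz(c,r.max(),v,.072))
for u,v in ((239.5,233.5),(371.5,233)): print('screw',onz(c,u,v,.012))
E
```

```text
[309   0  20  17 282] [318.6135   6.9113] [0.5569 0.0929 0.072 ] [0.5569 0.0921 0.072 ]
[310  57  19  20 316] [319.0316  66.5032] [0.5647 0.0502 0.072 ] [0.5646 0.0502 0.072 ]
[311 114  18  18 260] [319.6115 122.7654] [0.5727 0.0067 0.072 ] [0.5726 0.0069 0.072 ]
2v (array([0.5723, 0.0066, 0.0607]), np.float64(0.0013094498430774194))
sp 0.043978094251115096 head 100.42210067944634
tip exp [np.float64(318.0226149903886), np.float64(206.26195901708823)] lens [[np.float64(318.00371470423767), np.float64(197.80858520179214)], [np.float64(326.7470505339003), np.float64(206.2493106172127)], [np.float64(309.2985156512066), np.float64(206.2746069295458)]]
[ 90  90  90  90  89  89  89  93  99 108 112 112 113 114 114 113 113 114
 113 114 114 115 114]
[ 89  88  88  88  89  88  89  90  89  88  83  81  86  92  98 102 106 110
 112 114 115 115 115 113 111 108 101  93  89  89  91  89  88  88  88  87
  86  85  85  85]
80 282 374 [0.5369 0.0349 0.072 ] [0.6102 0.0476 0.072 ]
150 284 354 [ 0.5469 -0.0207  0.072 ] [ 0.6053 -0.0106  0.072 ]
screw [ 0.5084 -0.1256  0.012 ]
screw [ 0.6482 -0.1006  0.012 ]
```

```bash
python3 - <<'E'
from h import *
go([.5712,.0079,.150])
E
```

```text
at [ 0.5807 -0.0461  0.2096] head 99.97 tilt [-0.0003  0.0006] t 3.95 op 0.0195 F [ 0.41  1.18 -1.61]
shift [ 5.48 -0.    5.96] rz None
```

>>> {"method": "send_rows", "body": {
  "plan": [
    [[0, 0, 0], [2.5, 0, 0], 1],
    [[0, 0, 0], [5.5, 0, 0], 1],
    [[0, 0, 0], [5.5, 0, 3], 1],
    [[0, 0, 0], [5.5, 0, 6], 1],
    [[0, 0, 0], [5.5, 0, 6], 1],
    [[0, 0, 0], [5.5, 0, 6], 1]
  ]
}}

```text
time: 4.55
ee_pos: [0.5712, 0.0086, 0.1498]
eef_rot: [[-0.175, 0.985, -0.001], [0.985, 0.175, 0.0], [0.0, -0.001, -1.0]]
contact_force: [-0.5, -0.2, -1.0]
opening: 0.0197
gripper_force: 25.0
```

```bash
python3 - <<'E'
from h import *
go([.5712,.0079,.150],100.2)
im,c=snap('wrist','pics/w3.png')
go([.5712,.0079,.150],100.2)
cv2.imwrite('pics/w3c.png',cv2.resize(im[60:260,240:400],None,fx=3,fy=3))
E
```

```text
at [0.5712 0.0086 0.1498] head 100.06 tilt [-0.0012  0.0001] t 4.55 op 0.0197 F [-0.5  -0.24 -0.97]
shift [-0.07 -0.01 -0.02] rz -0.14362956573774
at [0.5718 0.0082 0.1505] head 100.02 tilt [0.0006 0.0002] t 4.6 op 0.0192 F [-0.28  0.25 -2.28]
shift [-0.02 -0.07  0.05] rz -0.1804550317558551
```

View pics/w3c.png

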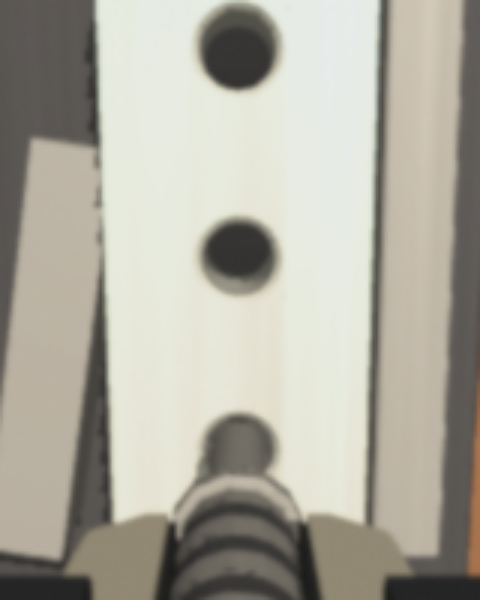

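The tip is over bore 0, with bore 1 at crop (239,256) and bore 2 at crop (239,46). I'll check the fore-aft offset numerically.

```bash
python3 - <<'E'
from h import *
np.set_printoptions(precision=4,suppress=True)
im=cv2.imread('pics/w3.png');c=load('pics/w3.png');g=cv2.cvtColor(im,cv2.COLOR_BGR2GRAY)
m=(g<165).astype(np.uint8);m[:, :295]=0;m[:,345:]=0;m[170:]=0
n,l,st,ce=cv2.connectedComponentsWithStats(m);Q=[]
for i in range(1,n):
    if st[i,4]>80:
        x,y,w,h,_=st[i];P=onz(c,x+(w-1)/2,y+(h-1)/2,.072);print(st[i],P,w*(.246/.97)/359);Q.append(P)
d=(Q[1]-Q[0])
if len(Q)>1: print('sp',np.linalg.norm(d),'bore0',Q[1]+d/np.linalg.norm(d)*.045,'img bore0',proj(c,Q[1]+d/np.linalg.norm(d)*.045))
p=np.array([.5712,.0086,.1498]);u=np.array([-.175,.985,0])
print('exp tip front',proj(c,p+[0,0,-.0705]+u*.006),'ctr',proj(c,p+[0,0,-.0705]))
print(g[188:222,320])
print(g[205,300:342])
E
```

```text
[295   0  50  17 850] [0.55  0.134 0.072] 0.03532148292794992
[306  61  27  29 624] [0.5566 0.0951 0.072 ] 0.019073600781092954
[307 133  26  25 520] [0.5649 0.0507 0.072 ] 0.018367171122533957
sp 0.03949017712501819 bore0 [0.5642 0.0507 0.072 ] img bore0 [np.float64(318.4788792345578), np.float64(144.83018256876522)]
exp tip front [np.float64(317.7944276626044), np.float64(199.86523802420288)] ctr [np.float64(317.7983234063961), np.float64(208.3034035770823)]
[226 226 226 226 226 225 225 223 213 173 124  84  81  98 107 109 109 110
 110 110 110 110 110 109 110 110 110 108 110 116 140 175 186 182]
[227 226 226 226 226 223 214 190 152 114  90  81  82  88  93  97 101 105
 107 109 110 111 110 109 106 103  96  92  89  98 125 157 191 216 225 228
 229 230 230 229 229 228]
```

>>> {"method": "send_rows", "body": {
  "plan": [
    [[0, 0, 0], [-0.2, 0.03, 0], 1],
    [[0, 0, 0], [-0.2, 0.03, 0.5], 1],
    [[0, 0, 0], [-0.2, 0.03, 1.2], 1],
    [[0, 0, 0], [-0.2, 0.03, 2.2], 1],
    [[0, 0, 0], [-0.2, 0.03, 3.2], 1],
    [[0, 0, 0], [-0.2, 0.03, 4], 1],
    [[0, 0, 0], [-0.2, 0.03, 4], 1]
  ],
  "force": 15
}}

```text
time: 5.3
ee_pos: [0.5712, 0.0056, 0.1081]
eef_rot: [[-0.173, 0.985, -0.002], [0.985, 0.173, -0.0], [0.0, -0.002, -1.0]]
contact_force: [1.2, 0.5, -1.6]
opening: 0.0201
gripper_force: 15.0
```

>>> {"method": "send_rows", "body": {
  "plan": [
    [[0, 0, 0], [0, 0, 0.3], 1],
    [[0, 0, 0], [0, 0, 0.5], 1],
    [[0, 0, 0], [0, 0, 0.7], 1],
    [[0, 0, 0], [0, 0, 0.7], 1]
  ]
}}

```text
time: 5.7
ee_pos: [0.572, 0.0057, 0.1026]
eef_rot: [[-0.173, 0.985, 0.0], [0.985, 0.173, 0.0], [0.0, 0.0, -1.0]]
contact_force: [-0.3, 0.1, -1.6]
opening: 0.0197
gripper_force: 15.0
```

>>> {"method": "send_rows", "body": {
  "plan": [
    [[0, 0, 0], [0, 0, 0.2], 1],
    [[0, 0, 0], [0, 0, 0.4], 1],
    [[0, 0, 0], [0, 0, 0.4], 1]
  ]
}}

```text
time: 6.0
ee_pos: [0.5719, 0.0057, 0.0984]
eef_rot: [[-0.173, 0.985, -0.0], [0.985, 0.173, -0.0], [0.0, -0.0, -1.0]]
contact_force: [-0.9, -0.7, -0.8]
opening: 0.0202
gripper_force: 15.0
```

Nothing met 6 mm past the blind depth, so this looks like the through-bore. I go on down.

>>> {"method": "send_rows", "body": {
  "plan": [
    [[0, 0, 0], [0, 0, 0.4], 1],
    [[0, 0, 0], [0, 0, 0.8], 1],
    [[0, 0, 0], [0, 0, 0.95], 1],
    [[0, 0, 0], [0, 0, 0.95], 1]
  ]
}}

```text
time: 6.4
ee_pos: [0.5719, 0.0056, 0.0887]
eef_rot: [[-0.173, 0.985, -0.001], [0.985, 0.173, -0.0], [0.0, -0.001, -1.0]]
contact_force: [-0.5, -0.0, -0.6]
opening: 0.0195
gripper_force: 15.0
```

>>> {"method": "send_rows", "body": {
  "plan": [
    [[0, 0, 0], [0, 0, 0.1], 1],
    [[0, 0, 0], [0, 0, 0.2], 1],
    [[0, 0, 0], [0, 0, 0.2], 1]
  ]
}}

```text
time: 6.7
ee_pos: [0.5722, 0.0056, 0.0874]
eef_rot: [[-0.173, 0.985, 0.0], [0.985, 0.173, 0.0], [0.0, 0.0, -1.0]]
contact_force: [-0.1, -0.3, 2.4]
opening: 0.0198
gripper_force: 15.0
```

Contact came at the expected collar height, so I release here.

>>> {"method": "send_rows", "body": {
  "plan": [
    [[0, 0, 0], [0, 0, 0], 0.5],
    [[0, 0, 0], [0, 0, 0], 0.5],
    [[0, 0, 0], [0, 0, 0], 0.5],
    [[0, 0, 0], [0, 0, 0], 0.5],
    [[0, 0, 0], [0, 0, -3], 0.5],
    [[0, 0, 0], [0, 0, -7], 0.5],
    [[0, 0, 0], [0, 0, -11], 0.5],
    [[0, 0, 0], [0, 0, -14], 0.5]
  ]
}}

```text
time: 7.5
ee_pos: [0.5724, 0.0055, 0.2295]
eef_rot: [[-0.173, 0.985, 0.002], [0.985, 0.173, 0.0], [-0.0, 0.002, -1.0]]
contact_force: [-0.3, -0.8, -0.7]
opening: 0.0471
gripper_force: 0.0
```

```bash
python3 - <<'E'
from h import *
im,c=snap('wrist','pics/w4.png')
g=cv2.cvtColor(im,cv2.COLOR_BGR2GRAY)
cv2.imwrite('pics/w4c.png',im)
go([.49,-.35,.22],79+0)
E
```

```text
at [0.5743 0.0053 0.2335] head 99.93 tilt [0.0071 0.001 ] t 7.55 op 0.0464 F [0.79 0.   2.95]
shift [-33.55 -14.44   1.25] rz 20.933832832157805
```

View pics/w4c.png

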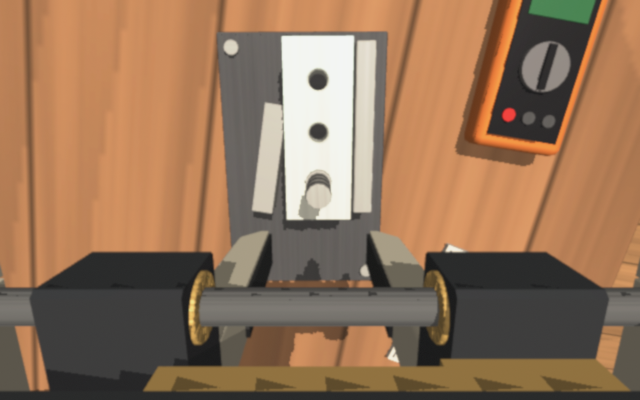

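The pin stands in bore 0, seen at (318,190), with bores 1 and 2 free at (318,131) and (318,79). I go on to the wedge.

>>> {"method": "send_rows", "body": {
  "plan": [
    [[0, 0, 0], [-4.4, -2, 0], 0.2],
    [[0, 0, 7], [-8.8, -3.9, 0], 0.2],
    [[0, 0, 14], [-13.2, -5.8, 0], 0.2],
    [[0, 0, 21], [-17.6, -7.7, 0], 0.2],
    [[0, 0, 21], [-22, -9.6, 1], 0.2],
    [[0, 0, 21], [-26.4, -11.5, 2], 0.2],
    [[0, 0, 21], [-30.8, -13.5, 3], 0.2],
    [[0, 0, 21], [-33.5, -14.6, 3], 0.2]
  ]
}}

```text
time: 8.35
ee_pos: [0.4839, -0.353, 0.1959]
eef_rot: [[0.194, 0.981, -0.002], [0.981, -0.194, -0.001], [-0.001, -0.002, -1.0]]
contact_force: [-0.6, 0.5, -0.4]
opening: 0.0743
gripper_force: 0.0
```

>>> {"method": "send_rows", "body": {
  "plan": [
    [[0, 0, 0], [-2, 0, 0], 0.2],
    [[0, 0, 0], [-2, 0, 0], 0.2],
    [[0, 0, 0], [-2, 0, 0], 0.2]
  ]
}}

```text
time: 8.65
ee_pos: [0.4823, -0.3689, 0.1968]
eef_rot: [[0.192, 0.981, -0.0], [0.981, -0.192, 0.001], [0.001, -0.0, -1.0]]
contact_force: [0.2, 0.2, -0.2]
opening: 0.0743
gripper_force: 0.0
```

```bash
python3 - <<'E'
from h import *
im,c=snap('wrist','pics/w5.png')
go([.482,-.37,.2],79)
E
```

```text
at [ 0.4827 -0.3681  0.1968] head 79.01 tilt [-0.0002  0.0009] t 8.7 op 0.0742 F [ 0.06  0.53 -0.28]
shift [-0.2  -0.03 -0.32] rz 0.013214114302002145
```

View pics/w5.png

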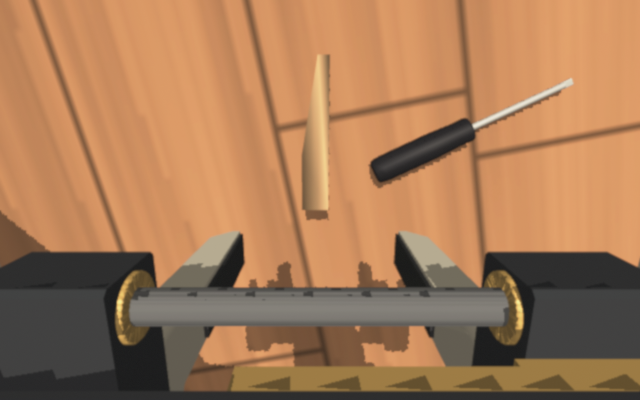

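The wedge's thin end is at (323,54) and its tail end at row 209, with the straight face on the right at col 328. The screwdriver handle's near end is at (372,170), so I keep the fingers narrow.

```bash
python3 - <<'E'
from h import *
np.set_printoptions(precision=4,suppress=True)
im=cv2.imread('pics/w5.png');c=load('pics/w5.png');hsv=cv2.cvtColor(im,cv2.COLOR_BGR2HSV)
for v in (60,100,140,170,190,205,212): print(v,[tuple(int(a) for a in im[v,u]) for u in (296,306,315,322,326,329,333)])
h=hsv[...,0].astype(int)
print(hsv[190,315],hsv[190,290],hsv[60,323],hsv[60,340])
m=cv2.inRange(hsv,(13,60,60),(25,160,255));m[:, :285]=0;m[:,345:]=0;m[:40]=0;m[225:]=0
n,l,st,ce=cv2.connectedComponentsWithStats(m);i=1+st[1:,4].argmax();print(st[i])
for v in (60,80,100,120,140,160,180,200):
    r=np.where(l[v]==i)[0];
    if len(r):print(v,r.min(),r.max(),onz(c,r.min(),v,.045)[:2],onz(c,r.max()+1,v,.045)[:2])
print('sd',onz(c,372,165,.02),onz(c,380,184,.02))
E
```

```text
60 [(93, 139, 202), (96, 143, 208), (102, 152, 216), (112, 161, 209), (84, 118, 152), (79, 115, 157), (101, 151, 217)]
100 [(97, 145, 209), (96, 144, 207), (125, 181, 226), (132, 191, 233), (103, 148, 191), (91, 134, 186), (99, 149, 214)]
140 [(101, 152, 217), (84, 120, 154), (114, 164, 211), (140, 202, 239), (123, 177, 224), (97, 141, 198), (94, 140, 203)]
170 [(102, 153, 218), (76, 106, 136), (104, 149, 192), (131, 190, 233), (138, 200, 238), (103, 152, 215), (97, 146, 210)]
190 [(102, 154, 219), (73, 103, 131), (99, 141, 182), (125, 181, 226), (141, 205, 240), (105, 156, 218), (99, 149, 214)]
205 [(90, 134, 194), (71, 100, 128), (97, 138, 179), (123, 177, 224), (138, 200, 238), (104, 155, 218), (99, 149, 215)]
212 [(79, 116, 167), (65, 96, 136), (60, 87, 124), (60, 86, 122), (67, 99, 140), (99, 149, 214), (100, 149, 215)]
[ 15 116 182] [ 13 132 147] [ 15 117 194] [ 13 136 218]
[  285    40    60   185 10741]
60 285 344 [ 0.4754 -0.2598] [ 0.5246 -0.2694]
80 285 344 [ 0.472  -0.2753] [ 0.5219 -0.2851]
100 285 344 [ 0.4685 -0.2913] [ 0.519  -0.3011]
120 285 344 [ 0.4649 -0.3077] [ 0.5161 -0.3177]
140 285 344 [ 0.4613 -0.3245] [ 0.5131 -0.3346]
160 285 344 [ 0.4575 -0.3418] [ 0.51   -0.3521]
180 285 344 [ 0.4536 -0.3596] [ 0.5069 -0.37  ]
200 285 344 [ 0.4496 -0.3779] [ 0.5036 -0.3884]
sd [ 0.5359 -0.3657  0.02  ] [ 0.5407 -0.3858  0.02  ]
```

```bash
python3 - <<'E'
from h import *
np.set_printoptions(precision=4,suppress=True)
c=load('pics/w5.png');t=load('pics/top.png')
a=onz(c,329.5,58,.045);b=onz(c,328.3,205,.045);d=a-b;print(a,b,'head',np.degrees(np.arctan2(d[1],d[0])),np.linalg.norm(d))
tl=onz(c,302.3,209,.045);tr=onz(c,328.3,209,.045);print(tl,tr,np.linalg.norm(tl-tr))
print('ht 2view',two(c,(315,209),t,(461,246)))
th=np.arctan2(d[1],d[0]);u=np.array([np.cos(th),np.sin(th)])
e=(tl+tr)[:2]/2;ctr=e+u*.025;print('tail centre',ctr)
g=ctr-u*.003
go([g[0],g[1],.008],np.degrees(th))
E
```

```text
[ 0.5122 -0.2654  0.045 ] [ 0.4877 -0.3902  0.045 ] head 78.88515802267031 0.12717354829555147
[ 0.4634 -0.3893  0.045 ] [ 0.487  -0.3939  0.045 ] 0.024024594579961325
ht 2view (array([ 0.4752, -0.3938,  0.0508]), np.float64(0.00734872123294925))
tail centre [ 0.48   -0.3671]
at [ 0.4827 -0.3681  0.1968] head 79.01 tilt [-0.0002  0.0009] t 8.7 op 0.0742 F [ 0.06  0.53 -0.28]
shift [-0.26 -0.27 18.88] rz 0.1280560916316631
```

>>> {"method": "send_rows", "body": {
  "plan": [
    [[0, 0, 0], [-0.3, -0.3, 3], 0.5],
    [[0, 0, 0], [-0.3, -0.3, 7], 0.5],
    [[0, 0, 0], [-0.3, -0.3, 11], 0.5],
    [[0, 0, 0], [-0.3, -0.3, 15], 0.5],
    [[0, 0, 0], [-0.3, -0.3, 17.5], 0.5],
    [[0, 0, 0], [-0.3, -0.3, 18.8], 0.5],
    [[0, 0, 0], [-0.3, -0.3, 18.8], 0.5]
  ]
}}

```text
time: 9.4
ee_pos: [0.4788, -0.37, 0.0079]
eef_rot: [[0.19, 0.982, -0.002], [0.982, -0.19, 0.002], [0.001, -0.002, -1.0]]
contact_force: [0.6, 0.5, 0.4]
opening: 0.0464
gripper_force: 0.0
```

>>> {"method": "send_rows", "body": {
  "plan": [
    [[0, 0, 0], [0, 0, 0], 1],
    [[0, 0, 0], [0, 0, 0], 1],
    [[0, 0, 0], [0, 0, 0], 1],
    [[0, 0, 0], [0, 0, 0], 1],
    [[0, 0, 0], [0, 0, 0], 1]
  ],
  "force": 40
}}

```text
time: 9.9
ee_pos: [0.4795, -0.3719, 0.0104]
eef_rot: [[0.191, 0.982, 0.002], [0.982, -0.191, -0.001], [-0.0, 0.002, -1.0]]
contact_force: [-1.0, 1.3, 7.4]
opening: 0.0235
gripper_force: 40.0
```

```bash
python3 - <<'E'
from h import *
np.set_printoptions(precision=4,suppress=True)
go([.48,-.367,.008],78.9)
# jig from w4: block edges on z=.072, fence etc.
im=cv2.imread('pics/w4.png');c=load('pics/w4.png');g=cv2.cvtColor(im,cv2.COLOR_BGR2GRAY)
for v in (100,160,205):
    r=np.where(g[v,270:370]>215)[0]+270;print(v,r.min(),r.max(),onz(c,r.min(),v,.072)[:2])
for n,u,v,z in (('blkFL',281.5,36,.072),('blkFR',353.5,36,.072),('blkNL',285.5,219.5,.072),('blkNR',350.5,219.5,.072),('b1',318.3,131,.072),('b2',317.6,79,.072),('bedFL',219,32,.012),('bedFR',387,32,.012),('afenceN_r',272,213,.052)):
    print(n,onz(c,u,v,z))
E
```

```text
at [ 0.4795 -0.3719  0.0104] head 78.98 tilt [ 0.0016 -0.0008] t 9.9 op 0.0235 F [-0.98  1.25  7.36]
shift [ 0.49 -0.05  0.24] rz 0.07616493439653027
100 284 368 [0.5307 0.0726]
160 285 350 [0.5395 0.0207]
205 287 349 [ 0.5477 -0.0209]
blkFL [0.5209 0.1233 0.072 ]
blkFR [0.5803 0.1338 0.072 ]
blkNL [ 0.5485 -0.0353  0.072 ]
blkNR [ 0.6092 -0.0246  0.072 ]
b1 [0.5648 0.0515 0.072 ]
b2 [0.5566 0.0948 0.072 ]
bedFL [0.4521 0.1256 0.012 ]
bedFR [0.6157 0.1544 0.012 ]
afenceN_r [ 0.5334 -0.0375  0.052 ]
```

>>> {"method": "send_rows", "body": {
  "plan": [
    [[0, 0, 0], [0, 0, -3], 1],
    [[0, 0, 0], [0, 0, -7], 1],
    [[0, 0, -5], [3, 0.5, -8], 1],
    [[0, 0, -10], [7, 1.4, -8], 1],
    [[0, 0, -15], [11, 2.2, -8], 1],
    [[0, 0, -21.1], [15, 3, -8], 1],
    [[0, 0, -21.1], [18.5, 3.8, -8], 1],
    [[0, 0, -21.1], [20.4, 4.1, -8], 1]
  ]
}}

```text
time: 10.7
ee_pos: [0.5598, -0.1756, 0.0896]
eef_rot: [[-0.179, 0.984, 0.001], [0.984, 0.179, 0.001], [0.001, 0.002, -1.0]]
contact_force: [0.8, -0.4, -0.7]
opening: 0.0238
gripper_force: 40.0
```

>>> {"method": "send_rows", "body": {
  "plan": [
    [[0, 0, 0], [0, 0, 0], 1],
    [[0, 0, 0], [0, 0, 0], 1]
  ]
}}

```text
time: 10.9
ee_pos: [0.5582, -0.1794, 0.0895]
eef_rot: [[-0.176, 0.984, 0.0], [0.984, 0.176, -0.001], [-0.001, 0.0, -1.0]]
contact_force: [-0.5, -1.1, -0.0]
opening: 0.0239
gripper_force: 40.0
```

```bash
python3 - <<'E'
from h import *
im,c=snap('wrist','pics/w6.png')
go([.5587,-.1797,.09],100.1)
cv2.imwrite('pics/w6c.png',cv2.resize(im[0:260,200:440],None,fx=2.3,fy=2.3,interpolation=2))
E
```

```text
at [ 0.5578 -0.1803  0.0895] head 100.02 tilt [ 0.0002 -0.0008] t 10.95 op 0.0239 F [-0.91 -0.8  -0.43]
shift [ 0.04  0.1  -0.05] rz -0.07507848528379668
```

View pics/w6c.png

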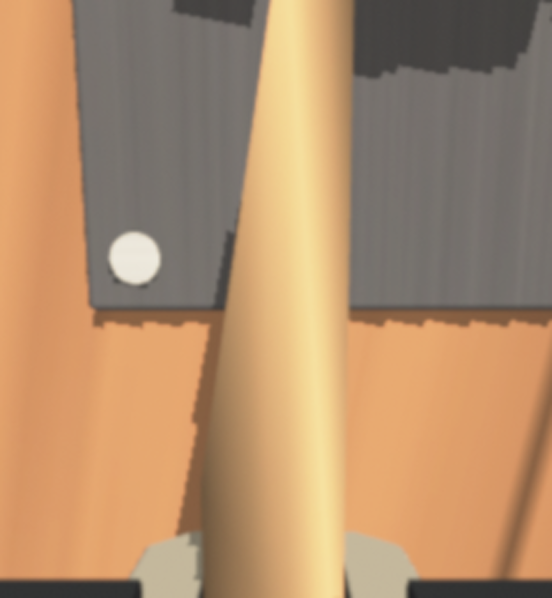

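The wedge is held straight, with the thin end beyond the top of the view. The straight edge is at about col 352 and the bed's near edge at crop row 308. I check its yaw in the grip.

```bash
python3 - <<'E'
from h import *
np.set_printoptions(precision=4,suppress=True)
c=load('pics/w6.png');g=cv2.cvtColor(cv2.imread('pics/w6.png'),cv2.COLOR_BGR2GRAY).astype(int)
jx=np.array([np.cos(np.radians(10.1)),np.sin(np.radians(10.1)),0]);jy=np.array([-jx[1],jx[0],0])
pts=[]
for v in range(4,131,14):
    r=cv2.GaussianBlur(cv2.imread('pics/w6.png'),(5,5),0)[v,335:375,2].astype(int); u=335+.5+np.argmin(np.diff(r)); P=onz(c,u,v,.124); pts.append(P); print(v,u,P@jx,P@jy)
d=pts[0]-pts[-1];print('head straight',np.degrees(np.arctan2(d[1],d[0])))
s=bot.read_state()['ee_pos'];print('tcp',s@jx,s@jy)
w2=load('pics/w2.png')
for n,u,v,z,f in (('fence near r',269,162,.052,'w2'),('blk L near',285,167,.072,'w2'),('fence far',279,38,.052,'w2')):
    P=onz(load(f'pics/{f}.png'),u,v,z);print(n,P@jx,P@jy)
E
```

```text
4 353.5 0.5304386748948874 -0.17314652985971113
18 353.5 0.5305448154132337 -0.17744648363237786
32 352.5 0.5303112759635099 -0.18182319711703715
46 352.5 0.5304181784014645 -0.1862782177281142
60 351.5 0.5301792616159844 -0.19081420319760672
74 351.5 0.53028691164629 -0.19543283264768796
88 351.5 0.5303965475522799 -0.2001366643396315
102 351.5 0.5305082247972448 -0.2049280778769373
116 351.5 0.5306220009292543 -0.2098095423087027
130 350.5 0.5303736854978208 -0.21478391921368345
head straight 100.01057039841041
tcp 0.5175587754533565 -0.2753026335578437
fence near r 0.5188407239588051 -0.12950669224928998
blk L near 0.5352091837073769 -0.13086403238411687
fence far 0.5312206135855834 -0.024892839479258203
```

>>> {"method": "send_rows", "body": {
  "plan": [
    [[0, 0, 0], [0, 0.15, 2.5], 1],
    [[0, 0, 0], [0, 0.15, 5], 1],
    [[0, 0, 0], [0, 0.15, 6.5], 1],
    [[0, 0, 0], [0, 0.15, 6.5], 1],
    [[0, 0, 0], [1.5, 0.15, 6.5], 1],
    [[0, 0, 0], [2.8, 0.15, 6.5], 1],
    [[0, 0, 0], [4, 0.15, 6.5], 1],
    [[0, 0, 0], [4, 0.15, 6.5], 1]
  ],
  "force": 60
}}

```text
time: 11.75
ee_pos: [0.5526, -0.1364, 0.0247]
eef_rot: [[-0.178, 0.984, 0.0], [0.984, 0.178, 0.001], [0.001, 0.0, -1.0]]
contact_force: [0.9, -0.6, -0.7]
opening: 0.024
gripper_force: 60.0
```

```bash
cat > j.py <<'E'
from h import *
jx=np.array([np.cos(np.radians(10.1)),np.sin(np.radians(10.1)),0]);jy=np.array([-jx[1],jx[0],0])
def st():
    s=bot.read_state();p=s['ee_pos'];f=np.array(s['contact_force'])
    print('t',s['time'],'face %.4f depth %.4f z %.4f'%(p@jx+.0129,p@jy+.114+.1309,p[2]),'F jx %.1f jy %.1f z %.1f'%(f@jx,f@jy,f[2]),'op',s['opening'],'M',np.round(s['moment'],2),np.round(np.array(s['eef_rot'])[:2,0],4))
E
python3 -c "from j import *;st()"
```

```text
t 11.75 face 0.5330 depth 0.0137 z 0.0247 F jx 0.7 jy -0.8 z -0.7 op 0.023962788712429087 M [-0.07  0.    0.05] [-0.1784  0.984 ]
```

>>> {"method": "send_rows", "body": {
  "plan": [
    [[0, 0, 0], [0.9, 0.1, 0.1], 1],
    [[0, 0, 0], [1.8, 0.25, 0.1], 1],
    [[0, 0, 0], [2.7, 0.4, 0.1], 1],
    [[0, 0, 0], [2.7, 0.4, 0.1], 1]
  ]
}}

```text
time: 12.15
ee_pos: [0.5508, -0.1105, 0.0228]
eef_rot: [[-0.177, 0.984, -0.002], [0.984, 0.177, 0.001], [0.001, -0.002, -1.0]]
contact_force: [-3.3, 0.4, -0.6]
opening: 0.0238
gripper_force: 60.0
```

```bash
python3 -c "from j import *;st()"
```

```text
t 12.15 face 0.5358 depth 0.0395 z 0.0228 F jx -3.1 jy 1.0 z -0.6 op 0.02377115562928634 M [0.08 0.71 0.29] [-0.1769  0.9842]
```

>>> {"method": "send_rows", "body": {
  "plan": [
    [[0, 0, 0], [0.7, 0.12, 0], 1],
    [[0, 0, 0], [1.4, 0.24, 0], 1],
    [[0, 0, 0], [2, 0.34, 0], 1],
    [[0, 0, 0], [2, 0.34, 0], 1]
  ]
}}

```text
time: 12.55
ee_pos: [0.5514, -0.0907, 0.023]
eef_rot: [[-0.176, 0.984, -0.001], [0.984, 0.176, 0.001], [0.001, -0.001, -1.0]]
contact_force: [-3.6, 0.7, -0.9]
opening: 0.0238
gripper_force: 60.0
```

```bash
python3 -c "from j import *;st()"
```

```text
t 12.55 face 0.5398 depth 0.0589 z 0.0230 F jx -3.4 jy 1.3 z -0.9 op 0.02381964779454541 M [0.12 0.83 0.24] [-0.1759  0.9844]
```

Still sliding freely, pushing only the block. I go on in small steps.

>>> {"method": "send_rows", "body": {
  "plan": [
    [[0, 0, 0], [0.3, 0.03, 0], 1],
    [[0, 0, 0], [0.5, 0.05, 0], 1],
    [[0, 0, 0], [0.5, 0.05, 0], 1]
  ]
}}

```text
time: 12.85
ee_pos: [0.5507, -0.0871, 0.023]
eef_rot: [[-0.175, 0.985, -0.001], [0.985, 0.175, -0.0], [0.0, -0.001, -1.0]]
contact_force: [-3.8, -2.6, -1.7]
opening: 0.0237
gripper_force: 60.0
```

```bash
python3 -c "from j import *;st()"
```

```text
t 12.85 face 0.5398 depth 0.0626 z 0.0230 F jx -4.1 jy -1.9 z -1.7 op 0.02368255682059225 M [-0.56  1.05  0.27] [-0.1747  0.9846]
```

>>> {"method": "send_rows", "body": {
  "plan": [
    [[0, 0, 0], [0.2, 0.04, 0], 1],
    [[0, 0, 0], [0.4, 0.06, 0], 1],
    [[0, 0, 0], [0.4, 0.06, 0], 1]
  ]
}}

```text
time: 13.15
ee_pos: [0.5501, -0.0835, 0.023]
eef_rot: [[-0.174, 0.985, -0.002], [0.985, 0.174, -0.0], [-0.0, -0.002, -1.0]]
contact_force: [-6.5, -3.0, -0.4]
opening: 0.0237
gripper_force: 60.0
```

```bash
python3 -c "from j import *;st()"
```

```text
t 13.15 face 0.5398 depth 0.0662 z 0.0230 F jx -7.0 jy -1.8 z -0.4 op 0.023723783117184528 M [-0.86  1.25  0.36] [-0.1743  0.9847]
```

>>> {"method": "send_rows", "body": {
  "plan": [
    [[0, 0, 0], [0.2, 0, 0], 1],
    [[0, 0, 0], [0.4, 0, 0], 1],
    [[0, 0, 0], [0.4, 0, 0], 1]
  ]
}}

```text
time: 13.45
ee_pos: [0.5498, -0.0821, 0.0232]
eef_rot: [[-0.172, 0.985, -0.0], [0.985, 0.172, -0.003], [-0.003, -0.001, -1.0]]
contact_force: [-5.9, -11.2, -0.0]
opening: 0.0238
gripper_force: 60.0
```

```bash
python3 -c "from j import *;st()"
```

```text
t 13.45 face 0.5398 depth 0.0676 z 0.0232 F jx -7.8 jy -10.0 z -0.0 op 0.02377169097267341 M [-2.5   1.17  0.31] [-0.1721  0.9851]
```

>>> {"method": "send_rows", "body": {
  "plan": [
    [[0, 0, 0], [0.3, 0, 0], 1],
    [[0, 0, 0], [0.6, 0, 0], 1],
    [[0, 0, 0], [0.6, 0, 0], 1],
    [[0, 0, 0], [0.6, 0, 0], 1]
  ]
}}

```text
time: 13.85
ee_pos: [0.5498, -0.0817, 0.0236]
eef_rot: [[-0.168, 0.986, 0.003], [0.986, 0.168, -0.009], [-0.009, 0.001, -1.0]]
contact_force: [-4.1, -26.8, -1.0]
opening: 0.0239
gripper_force: 60.1
```

```bash
python3 -c "from j import *;st()"
```

```text
t 13.85 face 0.5399 depth 0.0681 z 0.0236 F jx -8.7 jy -25.7 z -1.0 op 0.023944657458752808 M [-6.    1.31  0.61] [-0.168   0.9857]
```

Jammed: the depth stopped while the push rose to 26 N. I let go, go up, and back off to check.

>>> {"method": "send_rows", "body": {
  "plan": [
    [[0, 0, 0], [0.2, 0, 0], 1],
    [[0, 0, 0], [0.3, 0, 0], 1],
    [[0, 0, 0], [0.3, 0, 0], 0.4],
    [[0, 0, 0], [-0.6, 0, 0], 0.4],
    [[0, 0, 0], [-0.6, 0, 0], 0.4],
    [[0, 0, 0], [-0.6, 0, -4], 0.4],
    [[0, 0, 0], [-3, 0, -8], 0.4],
    [[0, 0, 0], [-6, 0, -12], 0.4]
  ]
}}

```text
time: 14.65
ee_pos: [0.5605, -0.1307, 0.1446]
eef_rot: [[-0.178, 0.984, -0.0], [0.984, 0.178, 0.001], [0.001, 0.0, -1.0]]
contact_force: [2.5, 0.7, -0.3]
opening: 0.0555
gripper_force: 0.0
```

>>> {"method": "send_rows", "body": {
  "plan": [
    [[0, 0, 0], [-4, 0, -3], 0.4],
    [[0, 0, 0], [-6, 0, -6], 0.4],
    [[0, 0, 0], [-6, 0, -6], 0.4],
    [[0, 0, 0], [-6, 0, -6], 0.4]
  ]
}}

```text
time: 15.05
ee_pos: [0.571, -0.1908, 0.2036]
eef_rot: [[-0.175, 0.985, 0.002], [0.985, 0.175, 0.001], [0.0, 0.002, -1.0]]
contact_force: [0.0, 1.8, 0.2]
opening: 0.0555
gripper_force: 0.0
```

```bash
python3 - <<'E'
from j import *
im,c=snap('wrist','pics/w7.png');st()
cv2.imwrite('pics/w7c.png',cv2.resize(im[0:260,180:460],None,fx=2.3,fy=2.3,interpolation=2))
E
```

```text
t 15.1 face 0.5412 depth -0.0420 z 0.2026 F jx -0.6 jy 0.1 z -0.9 op 0.05605026259284871 M [-0.02  0.04  0.06] [-0.176   0.9844]
```

View pics/w7c.png

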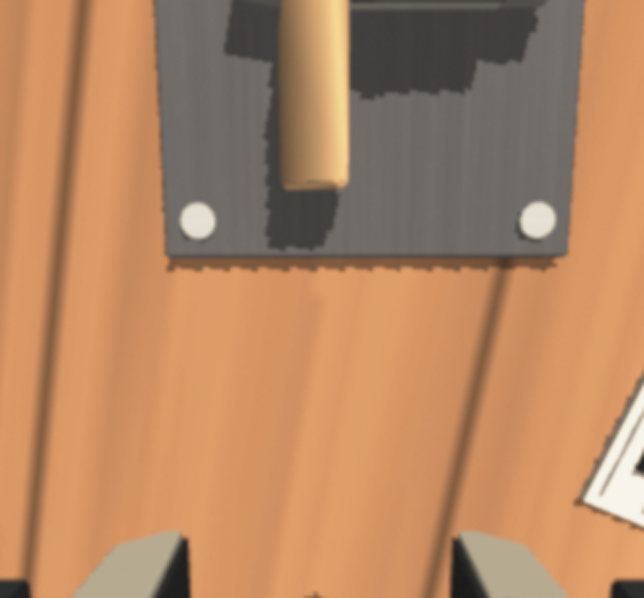

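The wedge stands in the gap. Its tail end is at crop (315,185) and the bed's near edge at crop row 256. I measure how far in it went.

```bash
python3 - <<'E'
from j import *
c=load('pics/w7.png')
E=onz(c,180+370/2.3,256/2.3,.012)
for r in (180,184,188):
    T=onz(c,180+316/2.3,r/2.3,.059);print('tail to bed edge (27 if jammed)',(T-E)@jy)
s1=onz(c,180+198/2.3,220/2.3,.012);s2=onz(c,180+538/2.3,220/2.3,.012)
L=onz(c,180+282/2.3,160/2.3,.059);R=onz(c,180+349/2.3,160/2.3,.059)
m=(s1+s2)/2@jx;print('wedge edges rel jig centre (want -34,-10)',L@jx-m,R@jx-m)
go([.5812,-.0475,.21],100.1)
E
```

```text
tail to bed edge (27 if jammed) 0.027150970536520578
tail to bed edge (27 if jammed) 0.02578253299297755
tail to bed edge (27 if jammed) 0.02441098179492475
wedge edges rel jig centre (want -34,-10) -0.033774284085086204 -0.009844272254231679
at [ 0.5704 -0.1898  0.2026] head 100.14 tilt [-0.0002  0.0012] t 15.1 op 0.0561 F [-0.62 -0.   -0.86]
shift [13.82  3.57 -0.72] rz 0.03870853619338277
```

Depth is about 66 mm and the straight face is at the home position. For certainty I give the tail one push from behind with closed fingers.

>>> {"method": "send_rows", "body": {
  "plan": [
    [[0, 0, 0], [3, -0.1, 3], 1],
    [[0, 0, 0], [6.2, -0.15, 6], 1],
    [[0, 0, 0], [6.2, -0.15, 10], 1],
    [[0, 0, 0], [6.2, -0.15, 14], 1],
    [[0, 0, 0], [6.2, -0.15, 17], 1],
    [[0, 0, 0], [6.2, -0.15, 17], 1],
    [[0, 0, 0], [7.2, -0.15, 17], 1],
    [[0, 0, 0], [7.7, -0.15, 17], 1]
  ]
}}

```text
time: 15.9
ee_pos: [0.5557, -0.1141, 0.0341]
eef_rot: [[-0.176, 0.984, 0.001], [0.984, 0.176, 0.001], [0.0, 0.001, -1.0]]
contact_force: [-0.7, 0.3, 0.8]
opening: 0.0007
gripper_force: 0.0
```

```bash
python3 -c "from j import *;st();s=bot.read_state()['ee_pos'];print(s@jx,s@jy)"
```

```text
t 15.9 face 0.5400 depth 0.0351 z 0.0341 F jx -0.6 jy 0.4 z 0.8 op 0.0007288369041576931 M [ 0.    0.04 -0.03] [-0.1758  0.9844]
0.5271141855210609 -0.20982102328013624
```

>>> {"method": "send_rows", "body": {
  "plan": [
    [[0, 0, 0], [0.4, 0, 0], 1],
    [[0, 0, 0], [0.7, 0, 0], 1],
    [[0, 0, 0], [1, 0, 0], 1],
    [[0, 0, 0], [1, 0, 0], 1]
  ]
}}

```text
time: 16.3
ee_pos: [0.5556, -0.1109, 0.0347]
eef_rot: [[-0.171, 0.985, 0.006], [0.985, 0.171, -0.007], [-0.008, 0.005, -1.0]]
contact_force: [1.6, -16.4, -5.7]
opening: 0.0001
gripper_force: 8.2
```

```bash
python3 -c "from j import *;st();s=bot.read_state()['ee_pos'];print(s@jx,s@jy)"
```

```text
t 16.3 face 0.5404 depth 0.0383 z 0.0347 F jx -1.3 jy -16.4 z -5.7 op 5.6558390376435235e-05 M [-3.67 -0.4   0.14] [-0.1712  0.9852]
0.5275303174384904 -0.20659972378110214
```

>>> {"method": "send_rows", "body": {
  "plan": [
    [[0, 0, 0], [0.3, 0, 0], 1],
    [[0, 0, 0], [0.6, 0, 0], 1],
    [[0, 0, 0], [0.8, 0, 0], 1],
    [[0, 0, 0], [0.8, 0, 0], 1]
  ]
}}

```text
time: 16.7
ee_pos: [0.5556, -0.1105, 0.0354]
eef_rot: [[-0.165, 0.986, 0.011], [0.986, 0.165, -0.015], [-0.016, 0.008, -1.0]]
contact_force: [3.1, -37.8, -7.6]
opening: 0.0006
gripper_force: 19.2
```

```bash
python3 -c "from j import *;st();s=bot.read_state()['ee_pos'];print(s@jx,s@jy)"
```

```text
t 16.7 face 0.5405 depth 0.0387 z 0.0354 F jx -3.6 jy -37.7 z -7.6 op 0.0005971987954585822 M [-8.56 -0.51  0.09] [-0.165   0.9862]
0.5275974620207945 -0.20623464521386176
```

The wedge holds firm against 38 N. I back away, go up over the block and take a last numeric check.

>>> {"method": "send_rows", "body": {
  "plan": [
    [[0, 0, 0], [-1.5, 0, 0], 1],
    [[0, 0, 0], [-4, 0, 0], 1],
    [[0, 0, 0], [-4, 0, -4], 1],
    [[0, 0, 0], [-4, 0, -8], 1],
    [[0, 0, 0], [-4, 0, -12], 1],
    [[0, 0, 0], [-4, 0, -16], 1],
    [[0, 0, 0], [-4, 0, -19], 1],
    [[0, 0, 0], [-1, 2, -19], 1]
  ]
}}

```text
time: 17.5
ee_pos: [0.5744, -0.1086, 0.2292]
eef_rot: [[-0.168, 0.986, 0.009], [0.986, 0.168, -0.002], [-0.003, 0.008, -1.0]]
contact_force: [0.8, -0.7, 0.0]
opening: 0.0004
gripper_force: 0.0
```

>>> {"method": "send_rows", "body": {
  "plan": [
    [[0, 0, 0], [4, 1, 0], 1],
    [[0, 0, 0], [8, 1, 0], 1],
    [[0, 0, 0], [11, 1, 0], 1],
    [[0, 0, 0], [11, 1, 0], 1],
    [[0, 0, 0], [11, 1, 0], 1],
    [[0, 0, 0], [11, 1, 0], 1]
  ]
}}

```text
time: 18.1
ee_pos: [0.5646, 0.0048, 0.2239]
eef_rot: [[-0.174, 0.985, 0.001], [0.985, 0.174, -0.0], [-0.0, 0.001, -1.0]]
contact_force: [0.8, 0.7, 0.3]
opening: 0.0004
gripper_force: 0.0
```

```bash
python3 - <<'E'
from j import *
np.set_printoptions(precision=4,suppress=True)
im,c=snap('wrist','pics/w8.png');st()
g=cv2.cvtColor(im,cv2.COLOR_BGR2GRAY)
m=(g<110).astype(np.uint8)
n,l,stt,ce=cv2.connectedComponentsWithStats(m)
for i in range(1,n):
    if 120<stt[i,4]<700 and stt[i,2]<32 and stt[i,3]<32:
        x,y,w,h,_=stt[i];P=onz(c,x+(w-1)/2,y+(h-1)/2,.072);print(stt[i],P[:2],'jx',P@jx)
hsv=cv2.cvtColor(im,cv2.COLOR_BGR2HSV);m=((hsv[...,1]<40)&(g>200)).astype(np.uint8)
for v in (60,100,140):
    r=np.where(m[v,200:450])[0]+200
    if len(r):print(v,r.min(),r.max())
for b in ((.5649,.0507,.072),(.5566,.0951,.072)): print('before jx',np.array(b)@jx, 'proj',proj(c,b))
E
```

```text
t 18.15 face 0.5695 depth 0.1503 z 0.2237 F jx -0.1 jy -0.2 z 1.1 op 0.0006622281792453541 M [-0.02  0.06  0.02] [-0.1733  0.9849]
[324  71  18  19 276] [0.5613 0.0951] jx 0.5692659315644744
[324 125  17  16 223] [0.5689 0.052 ] jx 0.5692002320964364
[320 176  25  19 220] [0.5775 0.0057] jx 0.569584084447229
60 297 383
100 298 382
140 298 376
before jx 0.5650369393804229 proj [np.float64(327.2467761546622), np.float64(133.11862903404125)]
before jx 0.5646518456251194 proj [np.float64(327.0525070026237), np.float64(78.99382941221964)]
```

The block moved 4.4 mm to its home line, 20 mm from the jig centre, and the pin is still upright in bore 0.

```bash
python3 -c "from plant import bot;print(bot.finish_job())"
```

```text
the job is handed in; nothing more can be done
None
```

The job is handed in: the pin stands collar down in bore 0, which probing showed to be the through-bore; the wedge is jammed about 66 mm in and held against a 38 N push; the block measures home against the back fence; no verdict came back.

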